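# Free the seized lock on a filler feeder and set its gate

### The arm

A 6-joint arm with a two-finger parallel gripper is mounted at the origin on the work surface. World frame = base frame: x ahead of the robot, y to its left, z up, the work surface at z = 0. Lengths are in m, angles in rad, forces in N, time in s.
With the tool pointing down it reaches from about 0.3 to 0.875 m from the base axis. Payload 6.4 kg.
Tool frame: the origin (TCP) lies at the very end of the fingers, on their centre line; the grasp point (between the pads) lies 19 mm behind it; z points along the fingers, y is the direction in which the jaws open and shut (so a half turn about z gives the same grasp; the last joint's range is limited). The gripper opens to 85 mm and grips with 20 to 120 N. Pads are 22 mm wide; open, the fingers measure 114 mm over their backs; the gripper's body (76 mm by 85 mm) begins 54 mm behind the grasp point. The pads swing forward as they close: fully open they stand 13 mm farther back than shut.
Start: joints at [0.947, 0.181, 1.607, -0, 1.354, -0.206], TCP at [0.233, 0.526, 0.231] pointing down, gripper open.
Joint ranges: [-2.99, 2.99], [-0.89, 2.07], [0.3, 2.58], [-1.14, 4.28], [0, 2.63], [-3.12, 3.12]. Speed limits (rad/s): [2.57, 2.57, 3.01, 3.14, 3.14, 3.14].

### API

Orientations are given as a unit quaternion [w, x, y, z].
In Python, from bench import telemetry, imaging, ctrl gives the robot as it stands.
- The arm moves only by the shell command python3 -m pendant 'ROWS' [OPENING]. ROWS is JSON, a list that holds one entry, the list of rows, each a list of 6 numbers: the shift along the tool's x, y, z in units of 200 mm (1.0 is 200 mm), then the turn, a rotation vector about the tool's x, y, z in units of pi rad (1.0 is pi rad). In form: [[[tx, ty, tz, rx, ry, rz], ...]]. A call has 1 to 12 rows; each row shifts and turns the pose as measured when the row begins, along the tool's axes as they then stand; what a row does not reach is not made up. A row lasts 1/8 s, in which the tool goes at most 62.5 mm and 10.7 degrees, less where a joint would pass 70% of its speed; a pose out of reach is approached as far as the arm can. A call with a number of a shift or a turn outside -1 to 1 is refused whole. A call with a gripper value outside its range is refused whole. OPENING is the closure, from 0 (fully open) to 1 (shut), set as the call begins (- or left out, the last holds). The fingers move at their own pace and stop on an object; the grip force is fixed at half the most. Time passes only in rows, so rows that do not move let the fingers close. It gives the time, the measured TCP pose, the force and the opening at its end, in the units of the state.
- telemetry.get_obs(): the state, without advancing time (a new reading comes with each control period).
- imaging.camera(name): name is "side" or "top" or "wrist"; returns a dict with "pixels" (420x560x3 uint8, blue, green, red), "vfov" (degrees; the focal length in pixels is half the picture's height over the tangent of half this angle, whatever the lens; pixels are square), "cx", "cy" (the principal point, pixels), "R" (3x3) and "t" (3): a world point X has camera coordinates R X + t. Camera axes: x right, y down, z forward; pixel columns grow to the right and rows downward; lengths in m; the calibration is good to about 2 mm. A picture is of the moment at which its call begins. There is no depth.
- ctrl.hand_in(): hands the job in, once; it reports no verdict.
The state is a dict: "time_s": time; "q": joint angles; "dq": joint speeds; "joint_efforts": joint torques, N m; "eef_pos": TCP position; "eef_rot": TCP orientation; "wrist_force": force on the tool from outside, world axes, zero at the start; "torque": the same for the moment, N m; "opening": opening from 0.0 (shut) to 1.0 (fully open).
Only numpy, scipy, OpenCV 4.12 (cv2) and the standard library are available. Lean on these libraries where they do the work, as an engineer would, in place of code of your own. Each camera call takes 0.05 s, during which the arm holds its last target.

### The job

The lock knob of the empty filler feeder is seized with dried paint: break it loose with a short firm twist or push on its crossbar, anticlockwise seen from above, and turn it on until it has gone a good half turn. Then pull the stiff slide gate out by its upright handle, away from the hopper, until the pointer fin on the gate is level with the fin of the rider on the rail, and let go. Leave the pail, the tins and the jar standing where they are.

Things in the scene. Friction and masses are not known exactly. Their poses are not given: they have to be found in the camera images.
- feeder: Fixed bench feeder: two rails along its x (y = -45, +45 mm, tops z = 114) on legs, steel funnel hopper over its +x end (axis x = 130, y = 0, radius 75, rim z = 256). Origin on the table under the rails' middle, z up; the gate is pulled out to its -x. On its -y side a grey bracket (post at x = -30, y = -126, top z = 150, arm reaching in to y = -73) carries the lock knob.
- knob (a joint): Knob on a vertical axis at feeder x = -30, y = -95 mm. Rad: 0 locked (bar along feeder x), grows anticlockwise from above, stop at 3.4. Seized: about 0.6 N m starts it (14 N at 43 mm along the bar), fading over the first 0.3 rad to 0.05 N m; stays where left. It lifts a pin that blocks the gate until about 2.3 rad; undone from 2.6 rad.
- knob_hub (a point): On the knob's axis at the crossbar's height, z = 164 mm. The knob is a black hub (34 mm dia, z = 150 to 172) crossed by a steel bar 12 mm thick that reaches 55 mm either side, to black ball ends 18 mm in diameter.
- bar_end (a point): Centre of the crossbar's ball end that points to the feeder's -x when the knob is locked (the other end lies opposite); it turns with the knob.
- gate (a joint): Slide gate, a steel plate 90 mm wide and 6 mm thick lying on the rails (top at z = 120): metres pulled out from shut (0) along the feeder's -x; stop at 0.10. Stiff: needs about 8 N, and stays where it is left. The pin stops it after about 2 mm while the knob is locked.
- gate_handle (a point): Top centre of the gate's upright handle plate (8 mm thick along the feeder's x, 60 mm wide along y, z = 120 to 166); it moves with the gate; shut, it lies at feeder x = -65, y = 0. Free space of 100 mm behind it up to the hopper.
- gate_pointer (a point): Top of the gate's pointer fin (4 mm thick, 22 mm tall), beside the handle at feeder y = +41 mm, at the same x as the handle's middle; it moves with the gate.
- rider_mark (a point): Top (z = 135) of the fin (4 mm thick) on the rider, a dark block 18 x 16 x 24 mm clipped fixed to the outside of the +y rail at feeder y = +53 to +69 mm; 35 to 70 mm further out than the pointer of the shut gate. Its axes are the feeder's.
- pail: Open steel pail, radius 36, height 75 mm, under the hopper's spout; origin at the centre of its underside.
- tin_small: Closed tin, radius 28, height 65 mm, on the table beyond the knob's bracket; origin under its centre.
- tin_big: Closed tin, radius 53, height 125 mm, to the robot's right; origin under its centre.
- tin_mid: Closed tin, radius 43, height 95 mm, to the robot's right; origin under its centre.
- jar: Lidded glass jar, radius 30, height 85 mm, to the robot's left; origin under its centre.

How it is judged:
On the way:
1. the lock knob has been broken loose and turned to 2.6 rad or more, the gate still shut (within 6 mm) (value of joint knob above 2.6 rad and value of joint gate below 0.006 m), for 0.1 s.
At the end, for the whole second after the job is handed in: The lock knob stands at 2.6 rad or more, the gate's pointer fin is level with the rider's fin within 5 mm along the rail, and the gate is at rest (value of joint knob above 2.6 rad and x of gate_pointer in the frame of rider_mark between -0.005 and 0.005 m and velocity of joint gate between -0.005 and 0.005 m/s); the robot touches nothing.
It fails at once if the pail, a tin or the jar is moved more than 30 mm (distance of any of pail, tin_small, tin_big, tin_mid, jar from where it was at the start of the episode above 0.03 m).
It also fails if it takes over 51 s, if anything falls off the work surface, if the arm or the gripper's body presses on something with over 40 N, if the wrist force passes 120 N, or if a joint passes its speed limit or range.

## Working session

There is one attempt and no reset: what is moved stays moved. The work goes in short steps, Python scripts to look and compute and a shell command to move; the robot and the scene stay as the last step left them, time stands still between calls to the robot, and variables do not carry over. Pictures are saved under pics/ and viewed, and the job is handed in when it is done.

```bash
mkdir -p pics; ls
python3 - <<'E'
from bench import telemetry, imaging
import cv2
print(telemetry.get_obs())
for n in ["side","top","wrist"]:
    c=imaging.camera(n); cv2.imwrite(f"pics/{n}0.png",c["pixels"]); print(n,c["vfov"],c["cx"],c["cy"],c["R"],c["t"])
E
```

```text
pics
{'time_s': 0.0, 'q': array([ 9.46677635e-01,  1.81544854e-01,  1.60802041e+00, -3.84205165e-06,
        1.35380879e+00, -2.06278640e-01]), 'dq': array([ 0.00179703,  0.00063178, -0.00244206, -0.00100193, -0.00220089,
       -0.00023776]), 'joint_efforts': array([-1.90418737e-04, -4.44864464e+01, -3.51335227e+01, -2.37594186e-04,
        8.90417869e-03, -3.25943927e-05]), 'eef_pos': array([0.23296596, 0.52507689, 0.23037602]), 'eef_rot': array([-3.57568147e-04,  2.07403042e-01,  9.78255174e-01, -8.15782041e-04]), 'wrist_force': array([-0.03993008, -0.28671661, -0.12384741]), 'torque': array([ 0.05627313, -0.01750134, -0.00138912]), 'opening': 0.9980235938599928}
side 53.5344485470535 269.6608327356455 212.80259018271067 [[ 0.79299804  0.60898342  0.01712601]
 [ 0.39406316 -0.49129189 -0.77675383]
 [-0.46461633  0.62271299 -0.62957144]] [-0.43796173 -0.10654462  1.38087247]
top 56.13795323006816 270.84437349357205 210.62873384710633 [[-0.02846926 -0.99959365 -0.00142901]
 [-0.98321175  0.02826039 -0.18026647]
 [ 0.1802336  -0.00372703 -0.98361677]] [0.01356221 0.55785872 1.00064397]
wrist 70.12763210883747 281.0879584991174 213.05177570839336 [[ 0.4058303   0.91394683 -0.00172218]
 [ 0.87225087 -0.38675151  0.29933543]
 [ 0.27291061 -0.12298156 -0.95414639]] [-0.57382693 -0.03951112  0.38105193]
```

View pics/side0.png

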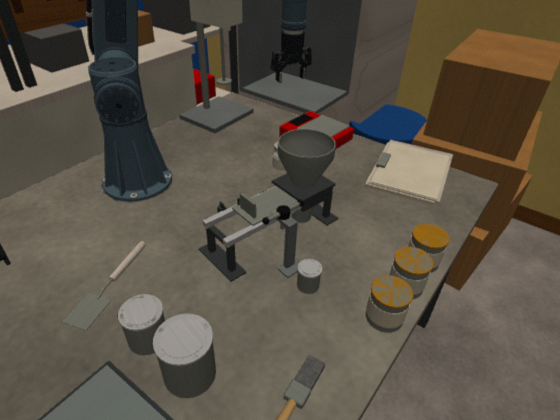

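View pics/top0.png

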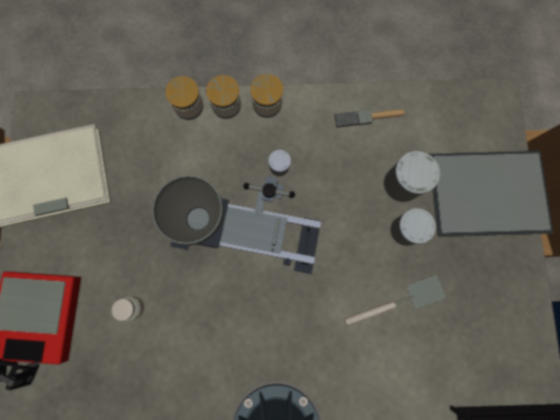

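View pics/wrist0.png

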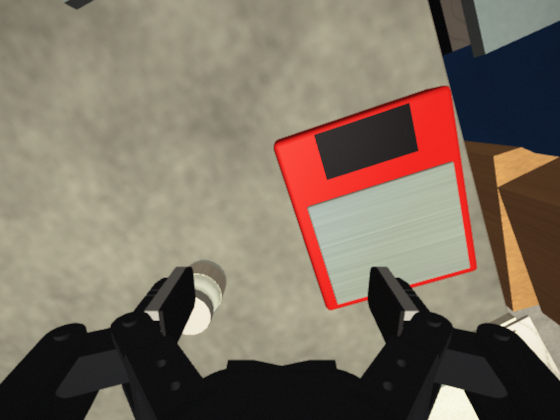

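The top view shows the feeder with the hopper at about (188,210). The knob hub is at (269,190) with ball ends at (246,186) and (292,195), and the handle is near (280,238). I'll zoom in to measure.

Run:
```python
import cv2
a=cv2.imread("pics/top0.png")[165:285,220:340]; cv2.imwrite("pics/topz.png",cv2.resize(a,None,fx=5,fy=5,interpolation=cv2.INTER_CUBIC))
a=cv2.imread("pics/side0.png")[180:280,190:330]; cv2.imwrite("pics/sidez.png",cv2.resize(a,None,fx=5.5,fy=5.5,interpolation=cv2.INTER_CUBIC))
```

```text
(no output)
```

View pics/topz.png

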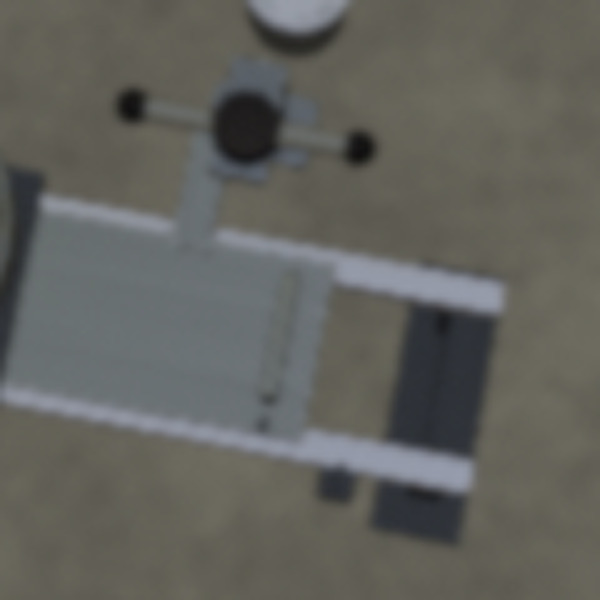

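View pics/sidez.png

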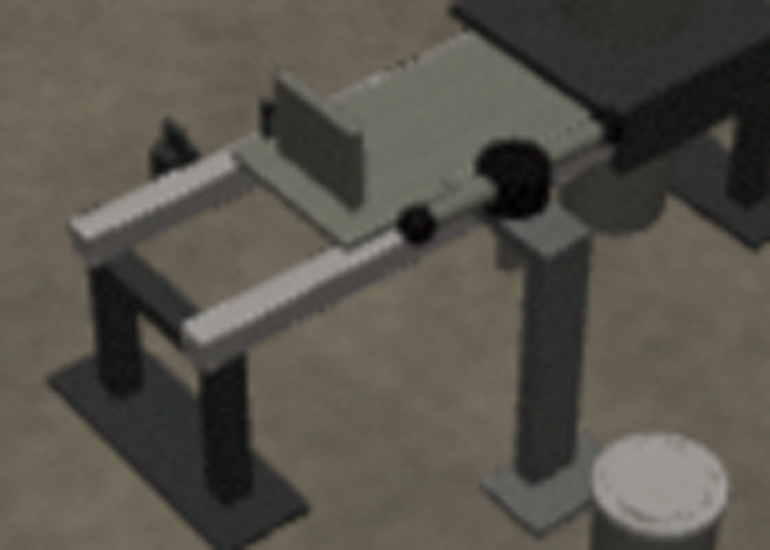

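```bash
cat > h.py <<'E'
import numpy as np, cv2
from scipy.optimize import least_squares
from bench import telemetry, imaging
def proj(c,X):
    f=210/np.tan(np.radians(c["vfov"])/2); p=np.asarray(c["R"])@X+np.asarray(c["t"])
    return np.array([c["cx"]+f*p[0]/p[2],c["cy"]+f*p[1]/p[2]])
def F(s,P):
    x,y,a=s[:3]; c,n=np.cos(a),np.sin(a)
    return np.array([x+c*P[0]-n*P[1],y+n*P[0]+c*P[1],P[2]])
E
python3 - <<'E'
from h import *
cs={n:imaging.camera(n) for n in("top","side")}
T=lambda u,v:np.array([220+u/5-.4,165+v/5-.4]); S=lambda u,v:np.array([190+u/5.5-.4,180+v/5.5-.4])
B=[("top",T(131,105),(.025,-.095,.164)),("top",T(359,147),(-.085,-.095,.164)),("top",T(246,128),(-.03,-.095,.172)),
("top",T(292,268),(-.065,-.03,.166)),("top",T(270,400),(-.065,.03,.166)),
("side",S(416,223),(-.085,-.095,.164)),("side",S(514,180),(-.03,-.095,.161)),("side",S(278,74),(-.065,.03,.166)),("side",S(362,134),(-.065,-.03,.166)),("side",S(268,102),(-.065,.041,.142)),("top",T(262,424),(-.065,.041,.142))]
R=[("top",T(339,470)),("side",S(170,122))]
def res(s):
    r=[proj(cs[n],F(s,np.array(P)))-p for n,p,P in B]
    r+=[proj(cs[n],F(s,np.array([s[3],.055+0*.061,.135])))-p for n,p in R]
    return np.ravel(r)
s=least_squares(res,[.45,0,1.4,-.11]).x; print(s); print(res(s).reshape(-1,2).round(1))
for k,P in dict(hub=(-.03,-.095,.164),ballm=(-.085,-.095,.164),ballp=(.025,-.095,.164),handle=(-.065,0,.166),rider=(s[3],.061,.135),hop=(.13,0,.256)).items(): print(k,F(s,P).round(4))
np.save("s.npy",s)
E
```

```text
[ 0.5012182   0.05191768  1.35102514 -0.1061653 ]
[[ 0.4  0.3]
 [-0.2  0.4]
 [-0.2 -0.8]
 [-0.1  0.8]
 [-0.5 -0.7]
 [ 0.   0.4]
 [-0.3  0. ]
 [ 0.  -0.9]
 [-0.6 -0.6]
 [-0.4 -0.5]
 [ 0.2 -0. ]
 [ 0.5  0. ]
 [ 1.4  1.5]]
hub [0.5874 0.0019 0.164 ]
ballm [ 0.5754 -0.0517  0.164 ]
ballp [0.5994 0.0556 0.164 ]
handle [ 0.487  -0.0115  0.166 ]
rider [ 0.4185 -0.0384  0.135 ]
hop [0.5296 0.1788 0.256 ]
```

The fit is good to under 1 px on the feeder. I'll rise first, then travel high over the hopper to the knob.

```bash
cat > st.py <<'E'
from h import *
from scipy.spatial.transform import Rotation as R
import sys
o=telemetry.get_obs(); q=o["eef_rot"]; r=R.from_quat([q[1],q[2],q[3],q[0]]); M=r.as_matrix()
print("t",o["time_s"],"p",o["eef_pos"].round(4),"yawx",np.degrees(np.arctan2(M[1,0],M[0,0])).round(2),"tz",M[:,2].round(3),"F",o["wrist_force"].round(1),"op",round(o["opening"],3),"q",o["q"].round(2))
if len(sys.argv)>3:
    g=np.array(list(map(float,sys.argv[1:4]))); print("tool shift mm",(M.T@(g-o["eef_pos"])*1000).round(1),"units",(M.T@(g-o["eef_pos"])/.2).round(3))
    if len(sys.argv)>4:
        y=np.radians(float(sys.argv[4])); T=np.array([[np.cos(y),np.sin(y),0],[np.sin(y),-np.cos(y),0],[0,0,-1]]).T
        T=np.array([[np.cos(y),np.sin(y),0],[np.sin(y),-np.cos(y),0],[0,0,-1]])
        print("turn units",(R.from_matrix(M.T@T).as_rotvec()/np.pi).round(4))
E
python3 -m pendant '[[[0,0,-0.25,0,0,0],[0,0,-0.25,0,0,0],[-0.248,-0.171,0,0,0,0],[-0.248,-0.171,0,0,0,0],[-0.248,-0.171,0,0,0,0],[-0.248,-0.171,0,0,0,0],[-0.248,-0.171,0,0,0,0],[-0.248,-0.171,0,0,0,0],[-0.248,-0.171,0,0,0,0],[-0.248,-0.171,0,0,0,0],[-0.248,-0.171,0,0,0,0],[-0.248,-0.171,0,0,0,0]]]' 0.76
python3 st.py .578 -.0401 .25 77.4
```

```text
time_s: 1.75
eef_pos: [0.5561, -0.0003, 0.3353]
eef_rot: [0.002, 0.203, 0.979, 0.0]
wrist_force: [1.1, -0.0, -0.1]
opening: 0.235
t 1.75 p [ 5.561e-01 -3.000e-04  3.353e-01] yawx 156.57 tz [ 0.004 -0.001 -1.   ] F [ 1.1 -0.  -0.1] op 0.235 q [-0.21  0.07  1.52  0.    1.55 -1.38]
tool shift mm [-35.6 -27.9  85.5] units [-0.178 -0.14   0.427]
turn units [0.0013 0.0008 0.4398]
```

```bash
python3 -m pendant '[[[-0.178,-0.14,0,0,0,0.049],[0,0,0.05,0,0,0.049],[0,0,0.05,0,0,0.049],[0,0,0.05,0,0,0.049],[0,0,0.05,0,0,0.049],[0,0,0.05,0,0,0.049],[0,0,0.05,0,0,0.049],[0,0,0.05,0,0,0.049],[0,0,0.05,0,0,0.049]]]'
python3 st.py .578 -.0401 .20 77.4
```

```text
time_s: 2.88
eef_pos: [0.5796, -0.0478, 0.2509]
eef_rot: [0.001, 0.798, 0.603, 0.001]
wrist_force: [0.4, 0.5, 0.6]
opening: 0.238
t 2.875 p [ 0.5796 -0.0478  0.2509] yawx 74.12 tz [ 0.002 -0.    -1.   ] F [0.4 0.5 0.6] op 0.238 q [-0.29  0.18  1.57  0.    1.39 -0.01]
tool shift mm [ 6.9 -3.7 50.9] units [ 0.035 -0.019  0.255]
turn units [ 0.0006 -0.     -0.0182]
```

```bash
python3 -m pendant '[[[0.035,-0.019,0.1,0,0,-0.018],[0,0,0.12,0,0,0],[0,0,0,0,0,0]]]'
python3 st.py .578 -.0401 .155 77.4
python3 - <<'E'
from h import *
o=[]
for n in ("side","wrist","top"):
    c=imaging.camera(n); cv2.imwrite(f"pics/{n}1.png",c["pixels"])
a=cv2.imread("pics/side1.png")[130:280,190:350]; cv2.imwrite("pics/side1z.png",cv2.resize(a,None,fx=4,fy=4,interpolation=cv2.INTER_CUBIC))
E
```

```text
time_s: 3.25
eef_pos: [0.5771, -0.0397, 0.2047]
eef_rot: [-0.0, 0.781, 0.625, -0.0]
wrist_force: [0.5, -0.6, 0.4]
opening: 0.239
t 3.25 p [ 0.5771 -0.0397  0.2047] yawx 77.33 tz [-0.  0. -1.] F [ 0.5 -0.6  0.4] op 0.239 q [-0.27  0.21  1.62  0.    1.3  -0.05]
tool shift mm [-0.2  0.9 49.7] units [-0.001  0.005  0.248]
turn units [-0.     -0.     -0.0004]
```

View pics/side1z.png

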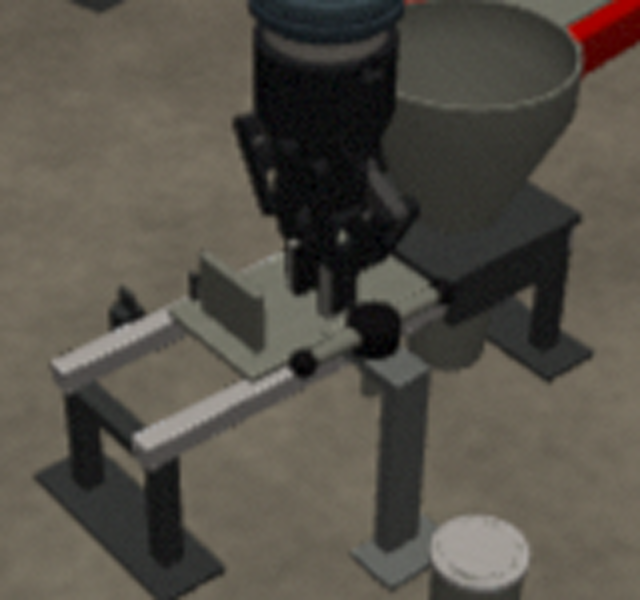

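View pics/wrist1.png

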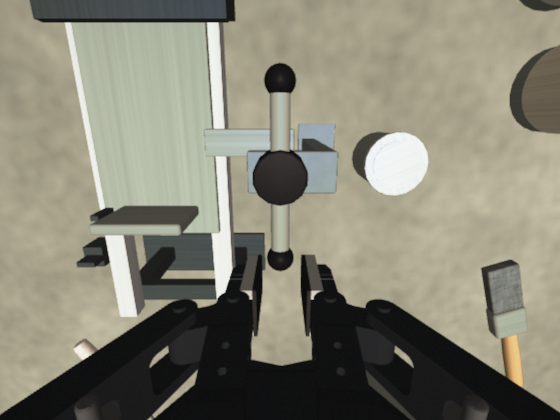

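The wrist view shows the hub at (280,177), the near ball end at (280,258), and the jaws centred on the bar. I'll descend to straddle it.

```bash
python3 -m pendant '[[[0,0.004,0.13,0,0,0],[0,0,0.13,0,0,0],[0,0,0,0,0,0]]]'
python3 st.py .578 -.0401 .153 77.4
python3 - <<'E'
from h import *
for n in ("side",):
    c=imaging.camera(n); cv2.imwrite(f"pics/{n}2.png",c["pixels"])
a=cv2.imread("pics/side2.png")[160:260,210:340]; cv2.imwrite("pics/side2z.png",cv2.resize(a,None,fx=5,fy=5,interpolation=cv2.INTER_CUBIC))
E
```

```text
time_s: 3.78
eef_pos: [0.5831, -0.0412, 0.1607]
eef_rot: [0.005, 0.781, 0.625, 0.004]
wrist_force: [0.0, 0.4, 0.7]
opening: 0.237
t 3.775 p [ 0.5831 -0.0412  0.1607] yawx 77.32 tz [ 0.013 -0.003 -1.   ] F [0.  0.4 0.7] op 0.237 q [-0.27  0.26  1.66  0.    1.21 -0.05]
tool shift mm [-0.1 -5.3  7.6] units [-0.    -0.026  0.038]
turn units [ 0.0041  0.0001 -0.0005]
```

View pics/side2z.png

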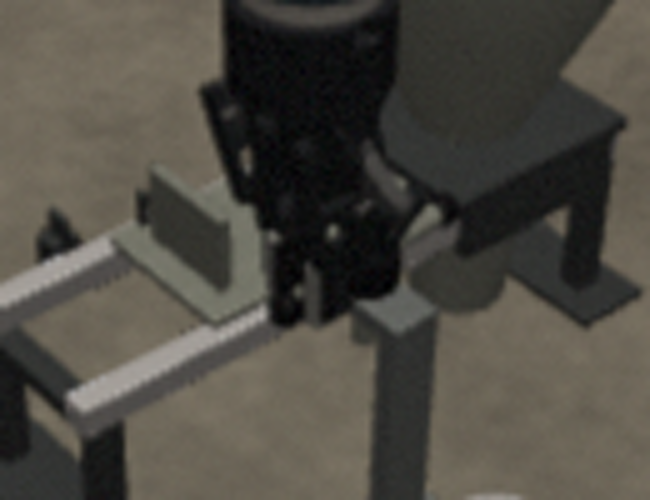

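```bash
python3 -m pendant '[[[0,-0.02,0.03,0.004,0,0],[0,0,0,0,0,0]]]'
python3 st.py .578 -.0401 .154 77.4
```

```text
time_s: 4.08
eef_pos: [0.5822, -0.0413, 0.1589]
eef_rot: [0.003, 0.781, 0.625, 0.002]
wrist_force: [0.7, -0.1, -0.2]
opening: 0.241
t 4.075 p [ 0.5822 -0.0413  0.1589] yawx 77.31 tz [ 0.008 -0.003 -1.   ] F [ 0.7 -0.1 -0.2] op 0.241 q [-0.27  0.27  1.66 -0.    1.21 -0.05]
tool shift mm [ 0.2 -4.4  4.9] units [ 0.001 -0.022  0.024]
turn units [ 0.0025  0.0003 -0.0005]
```

```bash
python3 -m pendant '[[[0,0.04,0.03,0,0,-0.03],[0.002,0.05,0,0,0,-0.04],[0.002,0.05,0,0,0,-0.044]]]'
python3 st.py .578 -.0401 .154 77.4
```

```text
time_s: 4.45
eef_pos: [0.6088, -0.0426, 0.1544]
eef_rot: [0.002, 0.653, 0.757, 0.001]
wrist_force: [-1.2, 1.1, -0.2]
opening: 0.245
t 4.45 p [ 0.6088 -0.0426  0.1544] yawx 98.43 tz [ 0.004 -0.001 -1.   ] F [-1.2  1.1 -0.2] op 0.245 q [-0.26  0.33  1.59 -0.    1.22 -0.41]
tool shift mm [  7.  -30.1   0.3] units [ 0.035 -0.151  0.002]
turn units [0.0012 0.0003 0.1169]
```

Run:
```python
from h import *
for n in ("side","wrist"):
    c=imaging.camera(n); cv2.imwrite(f"pics/{n}3.png",c["pixels"])
a=cv2.imread("pics/side3.png")[160:260,210:340]
b=cv2.resize(cv2.imread("pics/wrist3.png"),None,fx=.7,fy=.7)
a=cv2.resize(a,(390,300)); 
im=np.zeros((300,782,3),np.uint8); im[:,:390]=a; im[:294,390:]=b; cv2.imwrite("pics/c3.png",im)
```

```text
(no output)
```

View pics/c3.png

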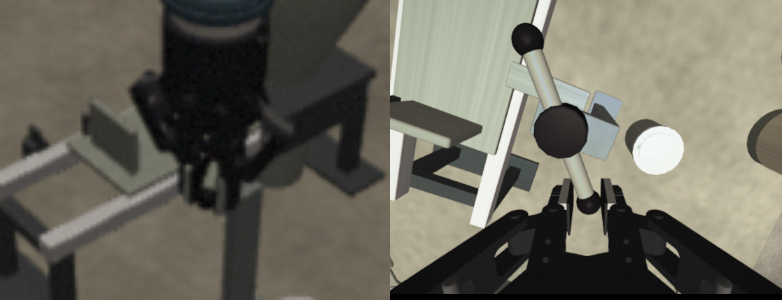

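The knob has broken loose: in the wrist view the bar is about 20° ahead of the jaws. I'll work out the next rows on the circle.

```bash
cat > plan.py <<'E'
from h import *
from scipy.spatial.transform import Rotation as R
import sys
# args: radius mm, z, list of alpha:yaw
o=telemetry.get_obs(); q=o["eef_rot"]; M=R.from_quat([q[1],q[2],q[3],q[0]]).as_matrix(); p=o["eef_pos"]
hub=np.array([.5874,.0019]); d=p[:2]-hub; print("p",p.round(4),"rad mm",(np.hypot(*d)*1000).round(1),"alpha",np.degrees(np.arctan2(d[1],d[0])).round(1),"yaw",np.degrees(np.arctan2(M[1,0],M[0,0])).round(1),"F",o["wrist_force"].round(1))
r=float(sys.argv[1])/1000; z=float(sys.argv[2])
for a in sys.argv[3:]:
    al,yw=map(lambda v:np.radians(float(v)),a.split(":"))
    g=np.array([hub[0]+r*np.cos(al),hub[1]+r*np.sin(al),z]); T=np.array([[np.cos(yw),np.sin(yw),0],[np.sin(yw),-np.cos(yw),0],[0,0,-1]])
    print((M.T@(g-p)/.2).round(3),(R.from_matrix(M.T@T).as_rotvec()/np.pi).round(3)); M,p=T,g
E
python3 plan.py 42 .155 -60:106 -54:114 -47:122 -40:130 -32:138 -24:146 -16:154 -8:162 0:170 8:178
```

```text
p [ 0.6098 -0.0427  0.1547] rad mm 49.9 alpha -63.4 yaw 98.2 F [ 1.1 -0.   0.4]
[ 0.042 -0.001 -0.002] [ 0.002  0.001 -0.043]
[0.006 0.021 0.   ] [ 0.     0.    -0.044]
[0.007 0.025 0.   ] [ 0.     0.    -0.044]
[0.006 0.025 0.   ] [ 0.     0.    -0.044]
[0.007 0.028 0.   ] [ 0.     0.    -0.044]
[0.007 0.028 0.   ] [ 0.     0.    -0.044]
[0.007 0.028 0.   ] [ 0.     0.    -0.044]
[0.007 0.028 0.   ] [ 0.     0.    -0.044]
[0.007 0.028 0.   ] [ 0.     0.    -0.044]
[0.007 0.028 0.   ] [ 0.     0.    -0.044]
```

```bash
python3 -m pendant '[[[0.042,0,0,0,0,-0.044],[0.006,0.022,0,0,0,-0.045],[0.007,0.027,0,0,0,-0.045],[0.007,0.027,0,0,0,-0.045],[0.007,0.03,0,0,0,-0.045]]]'
python3 plan.py 42 .155 -16:154 -8:162 0:170 8:178 16:186 24:194 32:202 40:210
```

```text
time_s: 5.18
eef_pos: [0.6228, -0.0203, 0.1558]
eef_rot: [0.003, 0.352, 0.936, -0.001]
wrist_force: [-1.2, 0.1, -0.4]
opening: 0.247
p [ 0.6228 -0.0203  0.1558] rad mm 41.7 alpha -32.1 yaw 138.8 F [-1.2  0.1 -0.4]
[0.016 0.056 0.004] [-0.     0.002 -0.085]
[0.007 0.028 0.   ] [ 0.     0.    -0.044]
[0.007 0.028 0.   ] [ 0.     0.    -0.044]
[0.007 0.028 0.   ] [ 0.     0.    -0.044]
[0.007 0.028 0.   ] [ 0.     0.    -0.044]
[0.007 0.028 0.   ] [ 0.     0.    -0.044]
[0.007 0.028 0.   ] [ 0.     0.    -0.044]
[0.007 0.028 0.   ] [ 0.     0.    -0.044]
```

```bash
python3 -m pendant '[[[0.007,0.028,0.002,0,0,-0.047],[0.006,0.029,0,0,0,-0.047],[0.006,0.029,0,0,0,-0.047],[0.006,0.029,0,0,0,-0.047],[0.006,0.029,0,0,0,-0.047],[0.006,0.029,0,0,0,-0.047],[0.006,0.029,0,0,0,-0.047]]]'
python3 plan.py 42 .155 32:206 40:215 48:224 56:232 62:240 67:245
python3 - <<'E'
from h import *
c=imaging.camera("wrist"); cv2.imwrite("pics/wrist4.png",c["pixels"])
E
```

```text
time_s: 6.05
eef_pos: [0.624, 0.0181, 0.1571]
eef_rot: [0.002, -0.161, 0.987, -0.004]
wrist_force: [-0.0, -0.5, -0.4]
opening: 0.239
p [0.624  0.0181 0.1571] rad mm 40.1 alpha 23.9 yaw -161.5 F [-0.  -0.5 -0.4]
[-0.005  0.03   0.011] [-0.003  0.001 -0.042]
[0.005 0.029 0.   ] [ 0.    0.   -0.05]
[0.005 0.029 0.   ] [ 0.    0.   -0.05]
[0.004 0.029 0.   ] [ 0.     0.    -0.044]
[0.003 0.022 0.   ] [ 0.     0.    -0.044]
[0.001 0.018 0.   ] [ 0.     0.    -0.028]
```

View pics/wrist4.png

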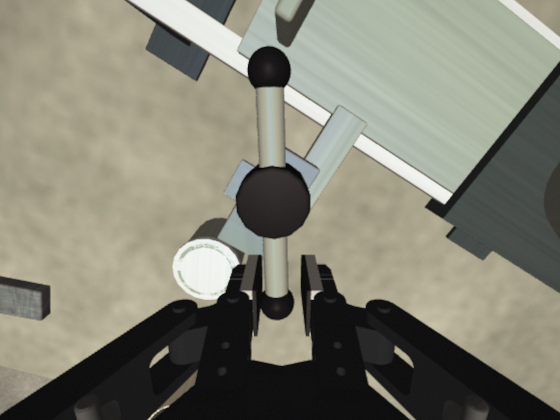

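```bash
python3 -m pendant '[[[-0.002,0.032,0.01,0,0,-0.042],[0.005,0.031,0,0,0,-0.048],[0.005,0.031,0,0,0,-0.048],[0.004,0.031,0,0,0,-0.044],[0.004,0.031,0,0,0,-0.044],[0.003,0.022,0,0,0,-0.028],[0,0,0,0,0,0]]]'
python3 st.py; python3 plan.py 42 .155
python3 - <<'E'
from h import *
c=imaging.camera("wrist"); cv2.imwrite("pics/wrist5.png",c["pixels"])
E
```

```text
time_s: 6.98
eef_pos: [0.5996, 0.042, 0.1575]
eef_rot: [0.002, -0.53, 0.848, -0.006]
wrist_force: [-0.7, -0.2, 0.2]
opening: 0.239
t 6.975 p [0.5996 0.042  0.1575] yawx -116.01 tz [ 0.01  -0.009 -1.   ] F [-0.7 -0.2  0.2] op 0.239 q [-0.12  0.3   1.61 -0.01  1.21 -2.81]
p [0.5996 0.042  0.1575] rad mm 41.9 alpha 73.1 yaw -116.0 F [-0.7 -0.2  0.2]
```

View pics/wrist5.png

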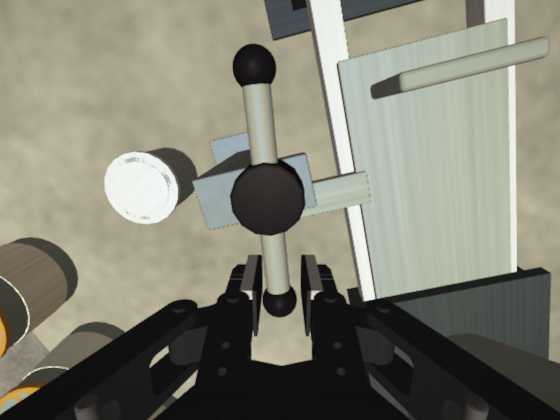

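The knob sits roughly 8° short of a half turn. I'll go up, then over to the gate handle.

```bash
python3 -m pendant '[[[0,0,-0.25,0,0,0],[0,0,-0.25,0,0,0],[0,0,-0.05,0,0,0.05],[0,0,0,0,0,0.05],[0,0,0,0,0,0.05],[0,0,0,0,0,0.05],[0,0,0,0,0,0.05],[0,0,0,0,0,0.05],[0,0,0,0,0,0.05],[0,0,0,0,0,0.05],[0,0,0,0,0,0.028],[0,0,0,0,0,0]]]' 0.4
python3 st.py .487 -.0115 .20 167.4
python3 - <<'E'
from h import *
c=imaging.camera("top"); cv2.imwrite("pics/top6.png",c["pixels"])
a=c["pixels"][165:285,220:340]; cv2.imwrite("pics/top6z.png",cv2.resize(a,None,fx=5,fy=5,interpolation=cv2.INTER_CUBIC))
E
```

```text
time_s: 8.52
eef_pos: [0.6006, 0.0406, 0.2738]
eef_rot: [0.008, 0.162, 0.987, -0.004]
wrist_force: [0.9, -0.5, -0.7]
opening: 0.599
t 8.525 p [0.6006 0.0406 0.2738] yawx 161.4 tz [ 0.014 -0.01  -1.   ] F [ 0.9 -0.5 -0.7] op 0.599 q [-0.13  0.2   1.5  -0.01  1.43 -1.37]
tool shift mm [ 92.3 -85.3  72.7] units [ 0.461 -0.426  0.364]
turn units [-0.0018  0.0053 -0.0333]
```

View pics/top6z.png

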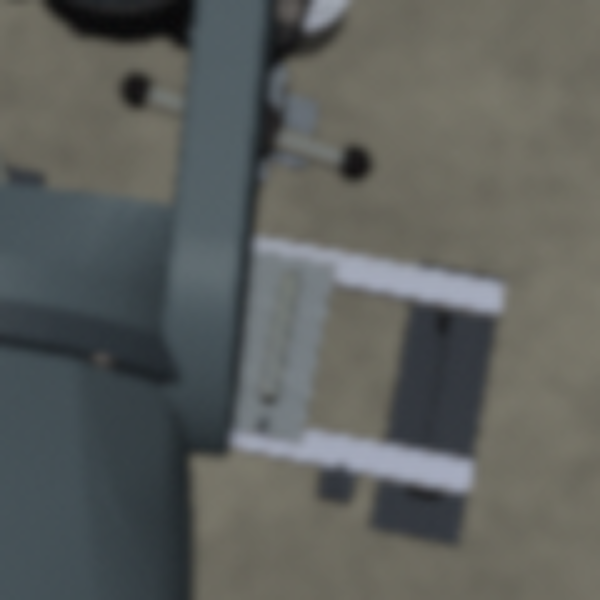

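The bar ends are now at about (137,90) and (354,163) in the crop. That puts the knob at about 172°, or 3.0 rad, with the gate still shut. Next I move over the handle.

```bash
python3 -m pendant '[[[0.155,-0.145,0,0,0.005,-0.033],[0.155,-0.130,0,0,0,0],[0.155,-0.135,0,0,0,0],[0,0,0.25,0,0,0],[0,0,0,0,0,0]]]' 0.4
python3 st.py .487 -.0115 .20 167.4
```

```text
time_s: 9.2
eef_pos: [0.4878, -0.0178, 0.2242]
eef_rot: [0.001, 0.107, 0.994, -0.003]
wrist_force: [0.4, -0.1, 0.3]
opening: 0.594
t 9.2 p [ 0.4878 -0.0178  0.2242] yawx 167.7 tz [ 0.002 -0.007 -1.   ] F [ 0.4 -0.1  0.3] op 0.594 q [-0.28 -0.01  1.83 -0.01  1.32 -1.63]
tool shift mm [ 2.2  6.2 24.1] units [0.011 0.031 0.121]
turn units [-0.002   0.0011  0.0017]
```

```bash
python3 -m pendant '[[[0.012,0.035,0.15,0,0,0],[0,0,0.15,0,0,0],[0,0,0.15,0,0,0],[0,0,0,0,0,0]]]'
python3 st.py .487 -.0115 .135 167.4
python3 - <<'E'
from h import *
c=imaging.camera("side"); cv2.imwrite("pics/side7.png",c["pixels"])
a=c["pixels"][160:260,190:320]; cv2.imwrite("pics/side7z.png",cv2.resize(a,None,fx=5,fy=5,interpolation=cv2.INTER_CUBIC))
E
```

```text
time_s: 9.7
eef_pos: [0.494, -0.0119, 0.1404]
eef_rot: [0.007, 0.106, 0.994, -0.004]
wrist_force: [-0.3, -0.1, 0.1]
opening: 0.595
t 9.7 p [ 0.494  -0.0119  0.1404] yawx 167.82 tz [ 0.013 -0.01  -1.   ] F [-0.3 -0.1  0.1] op 0.595 q [-0.26  0.1   1.9  -0.01  1.13 -1.62]
tool shift mm [ 7.  -1.1  5.4] units [ 0.035 -0.005  0.027]
turn units [-0.0021  0.0046  0.0023]
```

View pics/side7z.png

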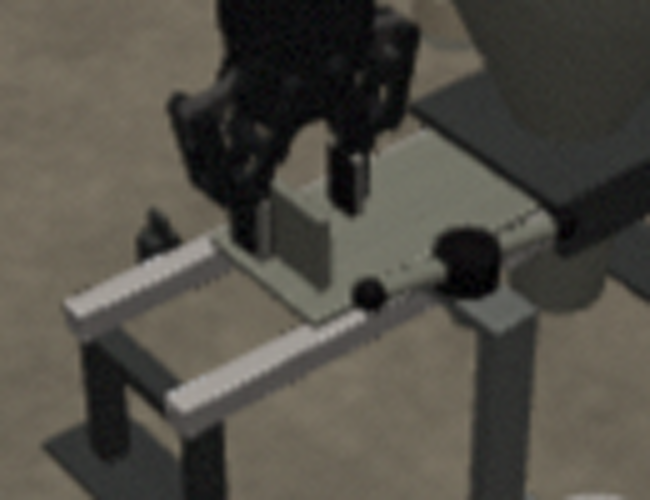

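The jaws straddle the handle plate. I'll go a little lower and close.

```bash
python3 -m pendant '[[[0.03,0,0.04,0,0.004,0],[0,0,0,0,0,0],[0,0,0,0,0,0],[0,0,0,0,0,0],[0,0,0,0,0,0],[0,0,0,0,0,0]]]' 1
python3 st.py .487 -.0115 .135 167.4
```

```text
time_s: 10.5
eef_pos: [0.492, -0.0129, 0.1379]
eef_rot: [0.005, 0.107, 0.994, -0.005]
wrist_force: [0.8, -1.8, -4.8]
opening: 0.079
t 10.5 p [ 0.492  -0.0129  0.1379] yawx 167.7 tz [ 0.009 -0.011 -1.   ] F [ 0.8 -1.8 -4.8] op 0.079 q [-0.26  0.1   1.9  -0.01  1.13 -1.61]
tool shift mm [5.2 0.3 2.8] units [0.026 0.002 0.014]
turn units [-0.0027  0.0035  0.0016]
```

```bash
python3 -m pendant '[[[0,-0.04,0,0,0,0],[0,-0.04,0,0,0,0],[0,-0.04,0,0,0,0],[0,-0.04,0,0,0,0]]]'
python3 st.py
python3 - <<'E'
from h import *
for n in ("side","top"):
    c=imaging.camera(n); cv2.imwrite(f"pics/{n}8.png",c["pixels"])
a=cv2.imread("pics/side8.png")[160:260,190:320]; cv2.imwrite("pics/side8z.png",cv2.resize(a,None,fx=5,fy=5,interpolation=cv2.INTER_CUBIC))
E
```

```text
time_s: 11.0
eef_pos: [0.4865, -0.0375, 0.1378]
eef_rot: [0.006, 0.107, 0.994, 0.002]
wrist_force: [4.5, 8.0, -4.3]
opening: 0.082
t 11.0 p [ 0.4865 -0.0375  0.1378] yawx 167.76 tz [ 0.013  0.003 -1.   ] F [ 4.5  8.  -4.3] op 0.082 q [-0.33  0.09  1.92  0.01  1.13 -1.69]
```

View pics/side8z.png

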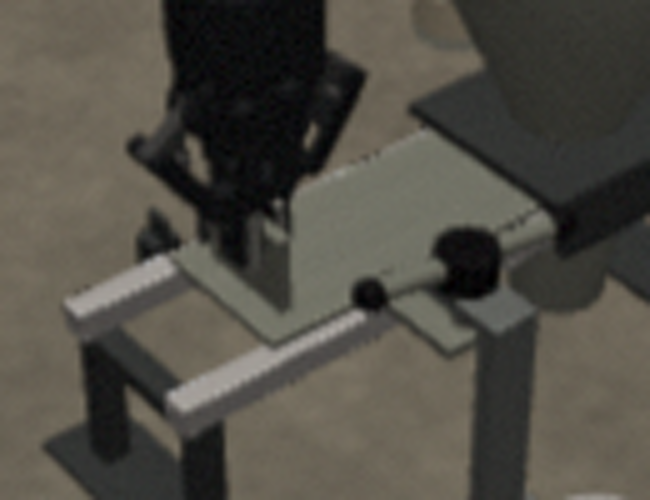

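```bash
python3 - <<'E'
from h import *
s=np.load("s.npy")
cs={n:imaging.camera(n) for n in("top","side")}
T=lambda u,v:np.array([220+u/5-.4,165+v/5-.4]); S=lambda u,v:np.array([190+u/5.5-.4,180+v/5.5-.4])
for n,p in [("top",T(339,470)),("side",S(170,122))]:
  for yy in (.055,.061,.067):
    print(n,yy,least_squares(lambda v:proj(cs[n],F(s,(v[0],yy,.135)))-p,[-.1]).x, )
E
python3 - <<'E'
import cv2
a=cv2.imread("pics/side0.png")[195:220,205:250]; cv2.imwrite("pics/rz.png",cv2.resize(a,None,fx=16,fy=16,interpolation=cv2.INTER_NEAREST))
a=cv2.imread("pics/top0.png")[235:275,260:305]; cv2.imwrite("pics/rt.png",cv2.resize(a,None,fx=14,fy=14,interpolation=cv2.INTER_NEAREST))
E
```

```text
top 0.055 [-0.10490778]
top 0.061 [-0.10485251]
top 0.067 [-0.1047945]
side 0.055 [-0.10792876]
side 0.061 [-0.10582919]
side 0.067 [-0.10371118]
```

View pics/rz.png

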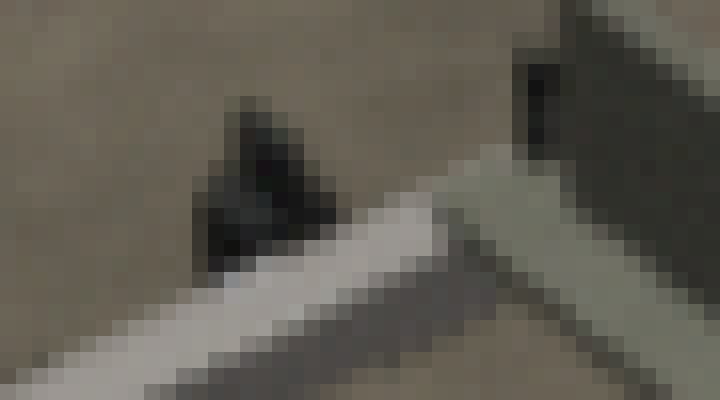

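View pics/rt.png

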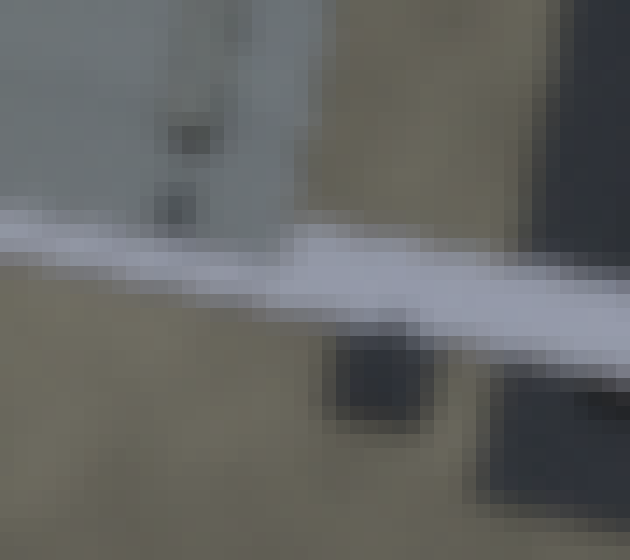

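```bash
python3 -m pendant '[[[0,-0.04,0,0,0,0],[0,-0.035,0,0,0,0]]]'
python3 st.py
python3 - <<'E'
from h import *
s=np.load("s.npy")
cs={n:imaging.camera(n) for n in("top","side")}
for zz in (.111,.12,.135):
    print(zz,least_squares(lambda v:proj(cs["top"],F(s,(v[0],v[1],zz)))-np.array([286.6,261.6]),[-.1,.06]).x)
for yy in (.067,.069): print(yy,least_squares(lambda v:proj(cs["side"],F(s,(v[0],yy,.135)))-np.array([220.2,201.4]),[-.1]).x)
cv2.imwrite("pics/side9z.png",cv2.resize(cs["side"]["pixels"][180:240,190:270],None,fx=8,fy=8,interpolation=cv2.INTER_CUBIC))
E
```

```text
time_s: 11.45
eef_pos: [0.4837, -0.0499, 0.1378]
eef_rot: [0.007, 0.106, 0.994, 0.004]
wrist_force: [3.5, 7.6, -4.0]
opening: 0.081
t 11.45 p [ 0.4837 -0.0499  0.1378] yawx 167.82 tz [ 0.014  0.006 -1.   ] F [ 3.5  7.6 -4. ] op 0.081 q [-0.35  0.08  1.92  0.01  1.13 -1.72]
0.111 [-0.10499316  0.06114178]
0.12 [-0.10474472  0.06167197]
0.135 [-0.10433066  0.06255562]
0.067 [-0.10405998]
0.069 [-0.10335135]
```

View pics/side9z.png

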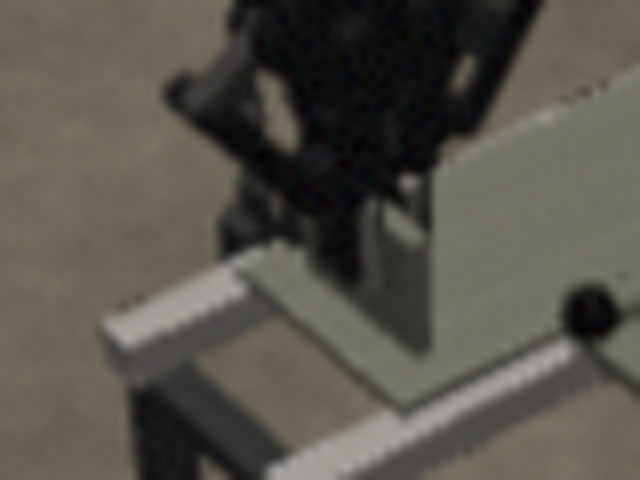

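Tool travel is about 38 mm against an estimated 39.5 mm. I'll release, rise, and compare the fins.

```bash
python3 -m pendant '[[[0,0,0,0,0,0],[0,0,0,0,0,0],[0,0,0,0,0,0],[0,0,-0.2,0,0,0],[0,0,-0.25,0,0,0],[0,0,-0.25,0,0,0],[0,0,-0.1,0,0,0],[0,0,0,0,0,0]]]' 0.4
python3 - <<'E'
from h import *
for n in ("side","top","wrist"):
    c=imaging.camera(n); cv2.imwrite(f"pics/{n}10.png",c["pixels"])
    if n=="wrist": print(c["R"],c["t"])
a=cv2.imread("pics/side10.png")[190:240,195:270]; cv2.imwrite("pics/side10z.png",cv2.resize(a,None,fx=10,fy=10,interpolation=cv2.INTER_CUBIC))
E
```

```text
time_s: 12.55
eef_pos: [0.4815, -0.0522, 0.3048]
eef_rot: [0.008, 0.105, 0.994, 0.002]
wrist_force: [-0.2, -0.2, 0.2]
opening: 0.6
[[ 0.20935759  0.97782316  0.00559136]
 [ 0.92937075 -0.20075506  0.30978609]
 [ 0.30403851 -0.05965963 -0.95078984]] [-0.05128727 -0.52105021  0.29855755]
```

View pics/side10z.png

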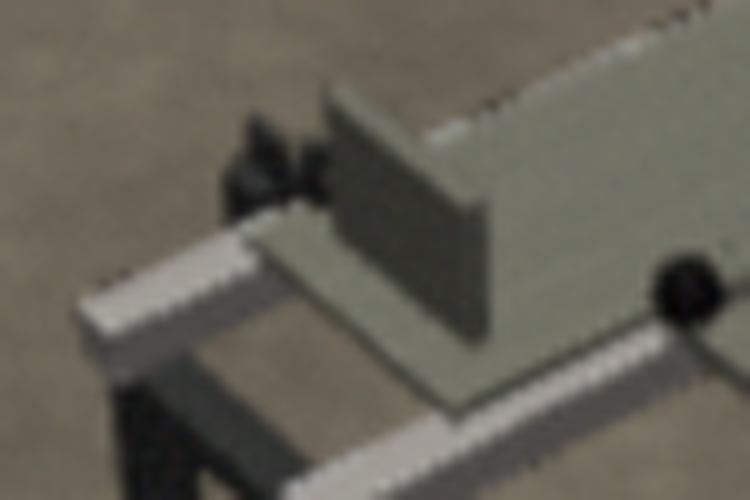

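View pics/wrist10.png

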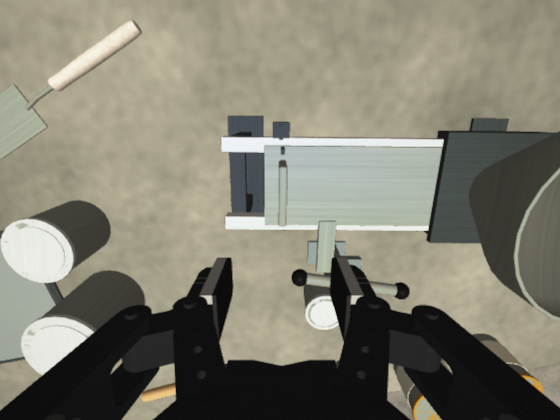

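View pics/top10.png

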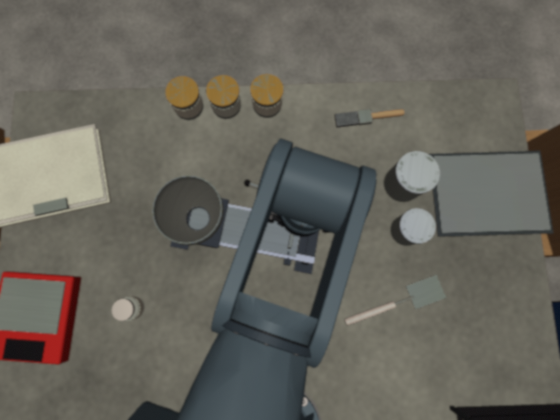

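The wrist view shows both fins near (282,130) and (283,150). I'll zoom in and measure.

Run:
```python
import cv2
a=cv2.imread("pics/wrist10.png")[110:240,245:325]; cv2.imwrite("pics/w10z.png",cv2.resize(a[:60],None,fx=10,fy=10,interpolation=cv2.INTER_NEAREST))
```

View pics/w10z.png

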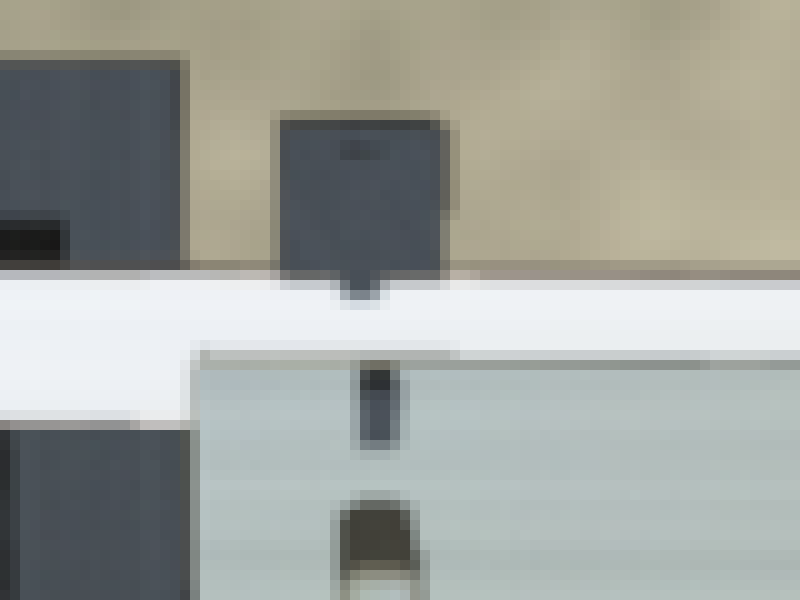

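```bash
python3 - <<'E'
from h import *
s=np.load("s.npy")
c=imaging.camera("wrist")
f=lambda p,y,z:least_squares(lambda v:proj(c,F(s,(v[0],v[1],z)))-np.array(p),[-.1,y]).x
print("rider",f((245+36.2-.5,110+29.5-.5),.055,.135)); print("ptr",f((245+38-.5,110+44.5-.5),.041,.142))
E
python3 st.py
```

```text
rider [-0.10591846  0.0536423 ]
ptr [-0.10403193  0.03955299]
t 12.75 p [ 0.4799 -0.0516  0.3013] yawx 167.91 tz [ 0.009  0.005 -1.   ] F [ 0.2 -0.6 -0.2] op 0.598 q [-0.36 -0.09  1.75  0.01  1.48 -1.72]
```

```bash
python3 -c "
from bench import ctrl
print(ctrl.hand_in())"
```

```text
the job is handed in; nothing more can be done
None
```

I finished the job and handed it in at about 12.8 s of the 51 s allowed. No verdict was reported.

**Knob:** I put the jaws loosely either side of the crossbar and pushed it loose anticlockwise, then followed it round. A top view afterwards put it at about 172° (3.0 rad), with the gate still shut. The last wrist view shows it still there.

**Gate:** I gripped the handle, pulled it out about 38 mm, let go and raised the arm clear, with wrist force about zero. In the wrist view the pointer fin is about 1.9 mm short of the rider's fin, inside the 5 mm limit, so I left it.

**Checks that disagreed:** The rider's position came out between -103 and -108 mm along the rail, depending on the camera and the fin position I assumed. I relied on the wrist view, which measures both fins in one picture. The side view could not confirm it because the handle partly hides the pointer.

**Pail, tins and jar:** In the last pictures the two large tins and the jar looked unmoved. I did not measure any of them, and I could not see the pail and small tin well enough to confirm, but the tool never went near them.

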